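Back the ratchet turntable off one notch

TASK

The decorating wheel has been clicked one notch too far: working gently and without gripping anything, lift its red ratchet pawl with a fingertip at the yellow bar and tip it right back so that it stays open, push the blue stud to turn the wheel backward (clockwise seen from above) by exactly one notch, then push the pawl over again so that it drops fully into the new notch. The little pot rides along on the wheel; do not lift, tip or push it, and leave everything else on the table where it is.

Things in the scene. Friction and masses are not known exactly. Their poses are not given: they have to be found in the camera images.
- stand: Fixed plywood board 340 x 340 x 18 mm; origin at its underside's centre. The wheel (disc of 115 mm radius, top 48 mm above the table, 12 sawtooth teeth on the rim up to 60 mm, one every 30 degrees) turns about the upright axis through this origin. The pawl's grey bracket, up to 88 mm above the table, stands at (85, 100) mm in this frame.
- wheel (a joint): Wheel angle (rad), counterclockwise from above; within 0.05 of 0 at the start. Backward = clockwise = falling; one notch is 0.524, so it must end near -0.524 (the claw drops fully home there from -0.60 to -0.45). Pawl down: backward is blocked from about -0.12 rad. Pawl open: it turns with a drag of 0.15 N m (2 N at the stud) and stays where it is left.
- stud (a point): Upper part of the upright blue stud on the wheel: 14 mm in diameter, from 48 to 100 mm above the table (this point at 88 mm, on its axis; the teeth beside it reach 60 mm), 72 mm from the wheel's axis, at -75 degrees from the board's x axis when the wheel reads 0: (19, -70) mm in the board's frame. It turns with the wheel; pushing it towards the board's -x turns the wheel backward.
- pawl (a joint): Angle of the red pawl about its hinge (rad): 0 = down, claw at the bottom of a notch; grows as the claw lifts; 1.66 = tipped right back against its stop. It weighs 80 g and has no spring: it falls shut from below about 1.1 rad and falls open, and stays, above about 1.25 rad.
- pawl_hinge (a point): Centre of the pawl's hinge, fixed at (85, 100, 80) mm in the board's frame; its axis is the board's y axis. Closed, the pawl's arm (14 mm wide, 8 mm thick) lies level and reaches 89 mm from here towards the board's -x, its claw pointing down into the teeth.
- lift_bar (a point): Middle of the free part of the pawl's yellow bar, 10 mm in diameter, along the board's y, free from 5 to 50 mm on the +y side of the pawl's mid plane (this point at 28 mm), over 60 mm of open room below. Closed, it lies 60 mm from the hinge to the board's -x and 60 mm above it (140 mm above the table); it swings at 85 mm radius up and over to 65 mm beyond the hinge, 54 mm above it.
- pot: Small terracotta pot, 66 mm wide, 52 mm high, standing loose near the middle of the wheel; origin at the centre of its underside. It turns with the wheel.
- jar: Glass jar with red cap, 44 mm wide, 55 mm high, standing loose on a corner of the board; origin at its underside. Bystander.
- tin: Small steel paint tin, 48 mm wide, 60 mm high, standing loose on another corner of the board; origin at its underside. Bystander.
- bottle: Green bottle, 60 mm wide, 160 mm high, on the table; origin at its underside. Bystander.
- beaker: White cup, 76 mm wide, 90 mm high, on the table; origin at its underside. Bystander.
- tape: Yellow roll of tape, 100 mm wide, 30 mm high, lying on the table; origin at its underside. Bystander.
- knife: Palette knife, 250 mm long, lying on the table. Bystander.
Not all that is in view belongs to the job. Leave any green look-alike of the pot alone.

How it is judged:
By the outcome, as a careful person would: the job done as asked, in the order asked, and still so for the second after the job is handed in, with the robot touching nothing.
It also fails if it takes over 61 s, if anything falls off the work surface, if the arm or the gripper's body presses on something with over 40 N, if the wrist force passes 120 N, or if a joint passes its speed limit or range.

ROBOT

A 7-joint arm with a two-finger parallel gripper is mounted at the origin on the work surface. World frame = base frame: x ahead of the robot, y to its left, z up, the work surface at z = 0. Lengths are in m, angles in rad, forces in N, time in s.
With the tool pointing down it reaches from about 0.425 to 0.975 m from the base axis. Payload 16.7 kg.
Tool frame: the origin (TCP) lies at the very end of the fingers, on their centre line; the grasp point (between the pads) lies env.tcp_to_grasp behind it (env.tcp_to_grasp is the distance from the TCP to the grasp point, in m); z points along the fingers, y is the line along which they close (so a half turn about z gives the same grasp; the last joint's range is limited). The gripper opens to 85 mm and grips with 20 to 120 N. Pads are 22 mm wide; open, the fingers measure 114 mm over their backs; the gripper's body (76 mm by 85 mm) begins 54 mm behind the grasp point. The pads swing forward as they close: fully open they stand 13 mm farther back than shut.
Start: joints at [1.194, 0.426, 0.074, 1.606, -0.034, 1.111, -0.067], TCP at [0.152, -0.658, 0.231] pointing down, gripper open.
Joint ranges: [-2.85, 2.85], [-0.5, 2.14], [-1.23, 1.37], [0.21, 2.46], [-1.02, 4.16], [0.16, 2.05], [-2.73, 2.73]. Speed limits (rad/s): [1.89, 1.89, 2.39, 2.39, 3.01, 3.01, 3.01].

INTERFACE

Orientations are given as a unit quaternion [x, y, z, w].
In Python, from rig import env gives the robot as it stands. The module is installed in compiled form; this text tells all that it offers. Calls block until the motion is done:
- env.movep(position, orientation): joint-space move of the TCP to a pose.
- env.move_linear(position, velocity=0.15, rot=None, max_force=None): straight line of the TCP; rot=None keeps the orientation; velocity is the mean speed in m/s. With max_force (N) it stops when the force on the tool has changed by that much, and returns True; else False.
- env.set_joints(angles): joint-space move.
- env.grip(opening): finger opening in m; the grip force is fixed at half the most; returns when the fingers have stopped.
- env.dwell(seconds).
- env.inverse_kinematics(position, orientation): joint angles nearest the present ones, or None.
- env.state(): the state.
- env.snapshot(name): name is "side" or "top" or "wrist"; returns (picture, depth): 420x560x3 uint8, blue, green, red; 420x560 float32, m along the optical axis (not along the pixel's ray), 0 where there is no reading.
- env.camera_params(name): a dict with "vertical_fov" (degrees; the focal length in pixels is half the picture's height over the tangent of half this angle, whatever the lens; pixels are square), "cx", "cy" (the principal point, pixels), "pose" (4x4, takes a point from camera to world coordinates). Camera axes: x right, y down, z forward; pixel columns grow to the right and rows downward; lengths in m; the calibration is good to about 2 mm. A picture is of the moment at which its call begins: read the wrist's pose just before it. camera_params takes no time and is no camera call; for the wrist camera it gives the pose at the moment of the call.
A pose or a line that the arm cannot do raises env.Unreachable and nothing moves.
- env.hand_in(): hands the job in; it is judged then, once.
Trained networks look in the newest picture that a camera, given by its name, has taken for a name from the list of things; names that differ only in an ending like _2 or _b are one class to them, and where a whole thing is asked for, a point or a joint stands for the part that bears it (a point fixed in the world has none). Each returns a list of dicts, best first, with "score" (0 to 1); they miss things now and then, are a little off and sometimes report something else, mostly with a low value. They report only what shows in the picture. A call takes as long as a camera call. They do not tell look-alikes from the thing itself.
- env.cut_out(camera, label): "region" (420x560 bool, what is visible of it) and "centre" ([column, row] in pixels, amid what is visible of it).
- env.landmark_of(camera, label): "centre" ([column, row] in pixels: a listed point, or the origin of a listed thing).
The state is a dict: "t": time; "joints": joint angles; "joint_velocities": joint speeds; "effort": joint torques, N m; "eef_pos": TCP position; "eef_rot": TCP orientation; "wrist_force": force on the tool from outside, world axes, zero at the start; "wrist_torque": the same for the moment, N m; "grip_width": finger opening in m; "grasp_force": force on a finger pad.
Only numpy, scipy, OpenCV 4.12 (cv2) and the standard library are available. Lean on these libraries where they do the work, as an engineer would, in place of code of your own. Each camera call takes 0.05 s, during which the arm holds its last target. There are 200 camera calls.

## Working session

There is one attempt and no reset: what is moved stays moved. The work goes in short steps, each a Python script; the robot and the scene stay as the last script left them, time stands still between calls to the robot, and variables do not carry over. Pictures are saved under pics/ and viewed, at most 10 in all, crops included, and the job is handed in when it is done.

```bash
ls; mkdir -p pics
cat > h.py <<'E'
import numpy as np, cv2
from rig import env
def cam(n):
    p=env.camera_params(n); f=210/np.tan(np.radians(p["vertical_fov"])/2); return f,p["cx"],p["cy"],np.array(p["pose"])
def ray(n,uv):
    f,cx,cy,P=cam(n); d=P[:3,:3]@np.array([(uv[0]-cx)/f,(uv[1]-cy)/f,1]); return P[:3,3],d
def at_z(n,uv,z):
    o,d=ray(n,uv); return o+d*(z-o[2])/d[2]
def at_depth(n,uv,dep):
    o,d=ray(n,uv); return o+d*dep
def proj(n,X):
    f,cx,cy,P=cam(n); c=P[:3,:3].T@(np.array(X)-P[:3,3]); return np.array([cx+f*c[0]/c[2],cy+f*c[1]/c[2]])
E
python3 - <<'E'
from h import *
np.set_printoptions(precision=4,suppress=True)
for n in ("top","side"):
    im,d=env.snapshot(n); cv2.imwrite(f"pics/{n}0.png",im); np.save(n+"0.npy",d)
    print(n,cam(n)[0],cam(n)[3])
    for l,z in (("stand",0),("stud",.088),("pawl_hinge",.08),("lift_bar",.14),("pot",.048),("jar",.018),("tin",.018),("bottle",0),("beaker",0)):
        for r in env.landmark_of(n,l)[:2]:
            print(l,round(r["score"],2),np.round(r["centre"],1),at_z(n,r["centre"],z))
print(env.state()["t"],env.state()["eef_pos"],env.state()["eef_rot"],env.tcp_to_grasp)
E
```

```text
pics
top 421.74547288071955 [[-0.0214 -0.9972  0.0723  0.4597]
 [-0.9998  0.021  -0.0061 -0.0359]
 [ 0.0046 -0.0724 -0.9974  1.2839]
 [ 0.      0.      0.      1.    ]]
stand 0.97 [246.2 212.1] [0.5228 0.0625 0.    ]
stud 0.9 [258.7 195.5] [0.565  0.0195 0.088 ]
pawl_hinge 0.78 [199.9 198.5] [0.5606 0.1882 0.08  ]
lift_bar 0.64 [245.1 216.3] [0.5046 0.055  0.14  ]
lift_bar 0.51 [192.2 221.7] [0.493  0.1983 0.14  ]
pot 0.76 [246.7 214.6] [0.5131 0.0575 0.048 ]
pot 0.59 [341.  205.9] [ 0.5328 -0.2198  0.048 ]
jar 0.77 [270.7 157.8] [ 0.6851 -0.0156  0.018 ]
tin 0.66 [306.3 236.4] [ 0.4454 -0.1174  0.018 ]
beaker 0.71 [453.2 247.2] [ 0.4029 -0.5635  0.    ]
beaker 0.23 [260.6 195.4] [0.5729 0.0178 0.    ]
side 404.8122671376455 [[-0.9255 -0.1993  0.3219  0.1772]
 [-0.3781  0.533  -0.7569  0.8278]
 [-0.0207 -0.8223 -0.5687  0.7569]
 [ 0.      0.      0.      1.    ]]
stand 0.95 [274.5 267.3] [0.5211 0.0709 0.    ]
stud 0.94 [269.5 224.6] [0.5624 0.0024 0.088 ]
pawl_hinge 0.83 [238.2 272. ] [0.5608 0.198  0.08  ]
lift_bar 0.9 [263.3 259.9] [0.4913 0.197  0.14  ]
lift_bar 0.48 [167.8 381. ] [0.5158 0.5346 0.14  ]
pot 0.77 [306.3 207.4] [ 0.5137 -0.1709  0.048 ]
pot 0.65 [362.6 218.9] [ 0.3359 -0.1714  0.048 ]
jar 0.68 [230.  231.7] [ 0.7    -0.0087  0.018 ]
tin 0.64 [318.2 229.4] [ 0.4551 -0.1133  0.018 ]
bottle 0.94 [232.9 416.4] [0.4323 0.4848 0.    ]
beaker 0.94 [370.4 167.6] [ 0.3948 -0.5865  0.    ]
1.0 [ 0.1518 -0.6577  0.2313] [ 0.9936  0.1131  0.     -0.    ] 0.0187
```

View pics/top0.png

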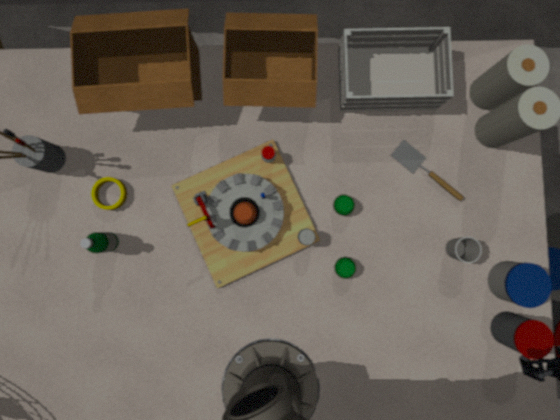

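View pics/side0.png

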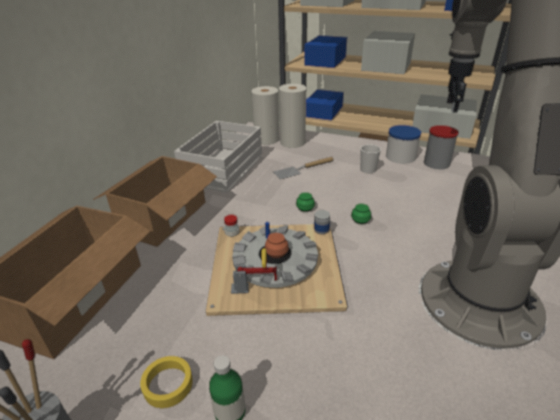

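The board is at about (0.522, 0.065) with a yaw of about 23°. In the top view the pot is the terracotta one at (246,213). The green look-alikes are at (344,205) and (345,267) and will be left alone. The yellow bar is at (200,221), the blue stud at (263,195) and the red pawl at (205,210). Next I take a closer look with the wrist camera.

```bash
cat >> h.py <<'E'
def q(yaw): return np.array([np.cos(yaw/2),np.sin(yaw/2),0,0])
def rect(n,z=.018):
    r=env.cut_out(n,"stand")[0]["region"].astype(np.uint8)
    c=max(cv2.findContours(r,cv2.RETR_EXTERNAL,cv2.CHAIN_APPROX_NONE)[0],key=cv2.contourArea)[:,0]
    w=np.array([at_z(n,p,z)[:2] for p in c],np.float32)
    return cv2.minAreaRect(w)
E
python3 - <<'E'
from h import *
np.set_printoptions(precision=4,suppress=True)
print(rect("top"),rect("side"))
s=env.state()
env.move_linear([.152,-.658,.42],velocity=.3)
env.movep([.46,.02,.42],q(np.radians(23)))
env.grip(0)
im,d=env.snapshot("wrist"); cv2.imwrite("pics/w0.png",im); np.save("w0.npy",d)
print(cam("wrist"))
for l,z in (("stand",0),("stud",.088),("pawl_hinge",.08),("lift_bar",.14),("pot",.048)):
    for r in env.landmark_of("wrist",l)[:2]:
        print(l,round(r["score"],2),np.round(r["centre"],1),at_z("wrist",r["centre"],z))
print(rect("wrist"))
s=env.state();print(s["t"],s["joints"],s["eef_pos"],s["grip_width"],s["wrist_force"])
E
```

```text
((0.5211381912231445, 0.06792932748794556), (0.3404620885848999, 0.34312185645103455), 23.57823371887207) ((0.5216715335845947, 0.06384497880935669), (0.3400346040725708, 0.3745289146900177), 23.70127296447754)
(np.float64(292.06192433998194), 281.75806448635643, 214.0482050498947, array([[ 0.3902, -0.879 , -0.2741,  0.531 ],
       [-0.9207, -0.3725, -0.1163,  0.0496],
       [ 0.0002,  0.2977, -0.9547,  0.5625],
       [ 0.    ,  0.    ,  0.    ,  1.    ]]))
stand 0.51 [270.6 128. ] [0.5149 0.065  0.    ]
stud 0.81 [318.7 113.2] [0.5664 0.0028 0.088 ]
pawl_hinge 0.62 [204.5  66.7] [0.56   0.1872 0.08  ]
pawl_hinge 0.52 [272.9 131.1] [0.5142 0.0576 0.08  ]
lift_bar 0.92 [174.1 106.5] [0.4936 0.1926 0.14  ]
pot 0.91 [373.5 260. ] [ 0.3668 -0.2135  0.048 ]
pot 0.58 [272.7 128. ] [0.5176 0.0604 0.048 ]
((0.5142800211906433, 0.0789560079574585), (0.33935290575027466, 0.36962518095970154), 23.62306785583496)
5.625 [ 0.6344 -0.0237 -0.7827  1.7491 -0.0169  1.4093 -1.3148] [0.46 0.02 0.42] -8.976247134067383e-05 [-0.1653 -1.3165 -0.4825]
```

View pics/w0.png

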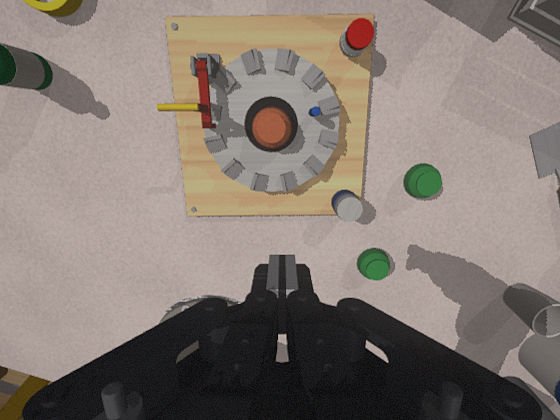

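The wrist view shows the board corners near (167,16), (374,13) and (187,216). The yellow bar runs from (157,107) to (200,107), the stud is at (315,112) and the pot at (271,128). I fit the board pose from all three cameras and overlay it as a check.

Run:
```python
from h import *
np.set_printoptions(precision=4,suppress=True)
for uv in ((167,15.5),(374.5,13),(187,216.5)): print(at_z("wrist",uv,.018))
yaw=np.radians(23.6);R=np.array([[np.cos(yaw),-np.sin(yaw)],[np.sin(yaw),np.cos(yaw)]])
for n,uv,b in (("wrist",(167,15.5),(.17,.17)),("wrist",(374.5,13),(.17,-.17)),("wrist",(187,216.5),(-.17,.17)),
  ("top",(275,142),(.17,-.17)),("top",(175.5,186),(.17,.17)),("top",(220,285.5),(-.17,.17))):
    print(n,at_z(n,uv,.018)[:2]-R@np.array(b))
C=np.array([.5215,.066])
W=lambda x,y,z: np.r_[C+R@np.array([x,y]),z]
im=cv2.imread("pics/w0.png"); k=3
big=cv2.resize(im[0:230,140:400],None,fx=k,fy=k,interpolation=cv2.INTER_CUBIC)
pts=[W(a*.17,b*.17,.018) for a in(1,-1) for b in (1,-1)]+[W(.085,.1,.088),W(.025,.128,.14),W(.025,.105,.14),W(.025,.15,.14),W(.019,-.07,.1),W(0,0,.048)]
pts+=[W(.115*np.cos(t),.115*np.sin(t),.048) for t in np.arange(0,6.28,.35)]
for p in pts:
    u=(proj("wrist",p)-[140,0]+.5)*k; cv2.drawMarker(big,(int(u[0]),int(u[1])),(255,0,255),0,9,1)
cv2.imwrite("pics/w1.png",big[:600,:800])
```

```text
[0.6111 0.2842 0.018 ]
[ 0.7447 -0.022   0.018 ]
[0.2977 0.1521 0.018 ]
wrist [0.5234 0.0604]
wrist [0.5208 0.0658]
wrist [0.5215 0.0644]
top [0.5095 0.0581]
top [0.5174 0.0491]
top [0.5297 0.0544]
```

View pics/w1.png

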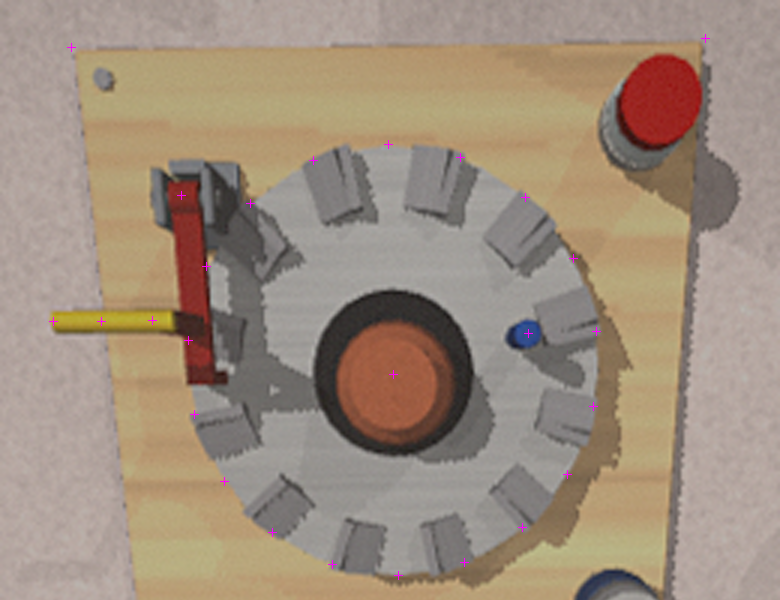

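The overlay agrees to about 2 mm, and the wheel reads about 0. Now I tip the pawl open.

```bash
cat >> h.py <<'E'
YAW=np.radians(23.6); R=np.array([[np.cos(YAW),-np.sin(YAW)],[np.sin(YAW),np.cos(YAW)]]); C=np.array([.5215,.0645])
Q=q(YAW)
W=lambda x,y,z: np.r_[C+R@np.array([x,y]),z]
def bar(a): t=np.radians(135)-a; return .085+.085*np.cos(t), .08+.085*np.sin(t)
def log(m):
    s=env.state(); b=R.T@(s["eef_pos"][:2]-C); print(m,round(s["t"],2),"board",np.round(b*1000,1),"z",round(s["eef_pos"][2]*1000,1),"F",np.round(R.T@s["wrist_force"][:2],1),np.round(s["wrist_force"][2],1),flush=True)
E
python3 - <<'E'
from h import *
x,z=bar(0)
env.movep(W(x-.035,.130,.25),Q); log("above")
env.move_linear(W(x-.035,.130,z-.014),velocity=.15); log("beside")
hit=False
for a in np.arange(0,1.46,.12):
    bx,bz=bar(a)
    hit=env.move_linear(W(bx-.016,.130,bz-.014),velocity=.08,max_force=15); log(f"{a:.2f} {hit}")
    if hit: break
if not hit:
    env.dwell(.3)
    im,d=env.snapshot("side"); cv2.imwrite("pics/s1.png",cv2.resize(im[180:330,180:380],None,fx=4,fy=4,interpolation=cv2.INTER_CUBIC))
    print([ (r["score"],r["centre"]) for r in env.landmark_of("side","lift_bar")[:2]], proj("side",W(.15,.128,.134)))
E
```

```text
above 6.55 board [ -9.7 129. ] z 250.7 F [ 1.1 -0.7] 0.6
beside 7.53 board [ -9.5 130. ] z 126.9 F [-0.1 -0.2] -0.4
0.00 False 7.92 board [  9.2 130.2] z 126.2 F [-0.3 -0. ] -1.0
0.12 False 8.19 board [ 16.8 130.1] z 133.2 F [-0.4  0.4] -0.1
0.24 False 8.47 board [ 25.1 130. ] z 138.8 F [-1.4 -0.6] 0.2
0.36 False 8.74 board [ 34.1 130. ] z 143.4 F [-1.1  0.1] 1.1
0.48 False 9.02 board [ 43.5 130.1] z 147.0 F [-0.4 -0.9] 0.2
0.60 False 9.29 board [ 53.3 130.1] z 149.4 F [-0.1  0.2] 0.5
0.72 False 9.57 board [ 63.6 130.1] z 150.7 F [-0.1  0.2] -0.2
0.84 False 9.84 board [ 73.7 130.1] z 150.7 F [-0.7  0. ] 0.2
0.96 False 10.12 board [ 83.9 130.1] z 149.5 F [-0.5  0.3] 0.1
1.08 False 10.39 board [ 93.8 130.1] z 147.1 F [-0.8 -0.2] 0.3
1.20 False 10.67 board [103.4 130.1] z 143.5 F [ 1.  -0.4] -0.7
1.32 False 10.94 board [112.5 130. ] z 138.7 F [-0.6 -0.6] 1.0
1.44 False 11.22 board [120.9 130.1] z 133.0 F [-0.2  0.2] -0.5
[(0.74, [208.0, 263.6])] [209.56881839 261.97027483]
```

```bash
ls pics
```

```text
s1.png
side0.png
top0.png
w0.png
w1.png
```

Run:
```python
from h import *
b=R.T@(env.state()["eef_pos"][:2]-C)
env.move_linear(W(b[0]-.004,b[1],.25),velocity=.2)
env.movep(W(.050,-.072,.25),Q)
im,d=env.snapshot("side"); print([(round(r["score"],2),r["centre"]) for r in env.landmark_of("side","lift_bar")[:2]])
env.move_linear(W(.050,-.072,.080),velocity=.15); log("down")
for x in (.04,.036,.03,.02,.01,.001):
    h=env.move_linear(W(x,-.072,.080),velocity=.05,max_force=15); log(f"{x} {h}")
    if h: break
env.move_linear(W(x+.02,-.072,.080),velocity=.1)
env.move_linear(W(.02,-.072,.25),velocity=.2)
env.movep(W(-.05,-.09,.42),Q)
im,d=env.snapshot("wrist"); cv2.imwrite("pics/w2r.png",im)
for r in env.landmark_of("wrist","stud")[:2]:
    p=at_z("wrist",r["centre"],.088); v=R.T@(p[:2]-C); print("stud",r["score"],v*1000,"ang",np.degrees(np.arctan2(v[1],v[0]))+75)
for r in env.landmark_of("wrist","lift_bar")[:2]: print(r["score"],R.T@(at_z("wrist",r["centre"],.134)[:2]-C)*1000)
big=cv2.resize(im,None,fx=1.4,fy=1.4,interpolation=cv2.INTER_CUBIC)
for p in (W(-.0186,-.0695,.1),W(0,0,.048),W(.15,.128,.134)):
    u=(proj("wrist",p)+.5)*1.4; cv2.drawMarker(big,(int(u[0]),int(u[1])),(255,0,255),0,9,1)
cv2.imwrite("pics/w2.png",big); log("end")
```

```text
[(0.7, [210.4, 262.6])]
down 14.59 board [ 50.5 -72.1] z 80.9 F [0.3 0.2] -0.4
0.04 False 14.94 board [ 39.7 -72.3] z 80.4 F [0.4 0.2] 0.5
0.036 False 15.19 board [ 35.8 -72.1] z 80.0 F [-1.   0.3] -0.0
0.03 False 15.46 board [ 29.7 -72. ] z 79.9 F [0.6 0.3] -0.1
0.02 False 15.81 board [ 19.9 -72. ] z 80.0 F [0.5 0.3] 1.1
0.01 False 16.16 board [  9.9 -72. ] z 80.0 F [-0.4 -0.3] -0.1
0.001 False 16.49 board [  0.9 -72. ] z 80.0 F [-0.8 -0.5] -0.2
stud 0.9 [-20.39319273 -70.64822722] ang -31.101220068046075
0.69 [150.29589714 127.04182803]
end 18.76 board [-50.1 -89.9] z 418.6 F [-0.3 -0.1] 0.1
```

View pics/w2.png

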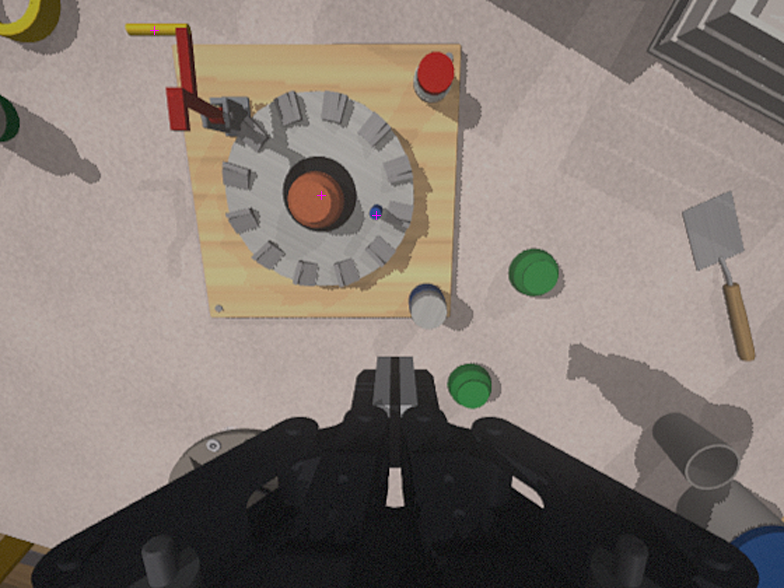

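The stud is at -30 to -31° (marker on it at (376,214)). The pawl lies open with its bar at (155,30), and the pot rode along with the wheel. Now I push the pawl over.

Run:
```python
from h import *
env.movep(W(.0,.0,.32),Q)
x,z=bar(1.66)
env.movep(W(x+.04,.132,.26),Q)
env.move_linear(W(x+.034,.132,z-.014),velocity=.15); log("beside")
for a in np.arange(1.66,.84,-.1):
    bx,bz=bar(a)
    h=env.move_linear(W(bx+.016,.132,bz-.014),velocity=.06,max_force=15); log(f"{a:.2f} {h}")
    if h: break
env.dwell(.3)
b=R.T@(env.state()["eef_pos"][:2]-C)
env.move_linear(W(b[0]+.01,b[1],.28),velocity=.2)
env.movep(W(-.09,-.09,.42),Q)
env.snapshot("side")
print([(round(r["score"],2),r["centre"]) for r in env.landmark_of("side","lift_bar")[:2]],proj("side",W(.025,.128,.14)))
im,d=env.snapshot("wrist")
for r in env.landmark_of("wrist","stud")[:1]:
    v=R.T@(at_z("wrist",r["centre"],.088)[:2]-C); print("stud",v*1000,"ang",np.degrees(np.arctan2(v[1],v[0]))+75)
for r in env.landmark_of("wrist","lift_bar")[:1]: 
    print(r["score"],R.T@(at_z("wrist",r["centre"],.14)[:2]-C)*1000)
u=proj("wrist",W(.025,.128,.14)).astype(int)
D=d[u[1]-4:u[1]+5,u[0]-4:u[0]+5]; print("bar top z",max(at_depth("wrist",(u[0]-4+j,u[1]-4+i),D[i,j])[2] for i in range(9) for j in range(9) if D[i,j]>0))
s,_=env.snapshot("side")
cv2.imwrite("pics/fin.png",np.vstack([cv2.resize(im[0:200,80:380],(600,400)),cv2.resize(s[210:310,200:350],(300,200))[:,:].repeat(2,1)[:, :600]]))
cv2.imwrite("pics/fin.png",np.hstack([cv2.resize(im[0:240,80:360],(466,400)),cv2.resize(s[215:315,212:292],(320,400),interpolation=cv2.INTER_CUBIC)]))
log("end")
```

```text
beside 21.42 board [184.8 132.1] z 121.6 F [-0.2  0.4] -0.0
1.66 False 21.87 board [166.  131.7] z 120.8 F [-0.4 -0.7] -0.3
1.56 False 22.16 board [160.5 132. ] z 127.2 F [1.3 0.3] 1.2
1.46 False 22.45 board [153.9 131.9] z 132.6 F [-0.2 -0.4] 0.3
1.36 False 22.74 board [147.  131.9] z 137.6 F [ 1.  -0.1] -0.7
1.26 False 23.03 board [139.6 131.9] z 141.9 F [-0.6  0.1] -0.4
1.16 False 23.32 board [131.9 131.9] z 145.3 F [ 0.1 -0.7] -0.0
1.06 False 23.62 board [123.8 131.9] z 148.0 F [ 0.3 -0.5] 0.7
0.96 False 23.91 board [115.5 131.9] z 149.8 F [1.3 0.8] -0.6
0.86 False 24.2 board [107.  131.9] z 150.8 F [0.7 0.8] 0.5
[(0.87, [264.1, 258.0]), (0.54, [231.4, 234.0])] [263.48346793 258.29385272]
stud [-21.01041987 -73.05683506] ang -31.044709512294702
bar top z 0.14703156907551096
end 26.9 board [-89.7 -89.6] z 419.8 F [0.4 0.2] -0.5
```

View pics/fin.png

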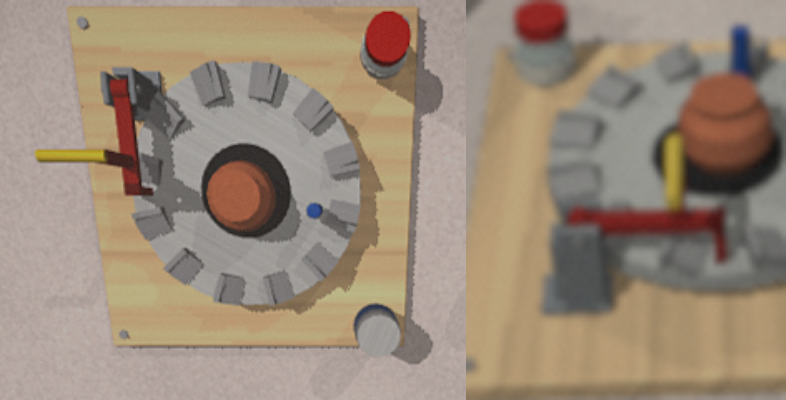

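The pawl lies level with its claw in the notch: red arm at (130,135), bar at (70,155), side landmark within 1 px of the closed position. The wheel is at about -0.53 rad, with the stud at (314,210). The pot stands upright.

```bash
python3 -c "
from rig import env
env.dwell(.5);print(env.hand_in())"
```

```text
the job is handed in; nothing more can be done
None
```

The job is handed in: I tipped the pawl open, turned the wheel back one notch to about -0.54 rad, and pushed the pawl shut so its claw sits in the new notch; the pot rode along upright, and I saw nothing else on the board move.

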